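# Release the spring lock pin and slide a specimen sled home under the dial gauge

### The arm

A 7-joint arm with a two-finger parallel gripper is mounted at the origin on the work surface. World frame = base frame: x ahead of the robot, y to its left, z up, the work surface at z = 0. Lengths are in m, angles in rad, forces in N, time in s.
With the tool pointing down it reaches from about 0.425 to 0.875 m from the base axis. Payload 4.7 kg.
Tool frame: the origin (TCP) lies midway between the tips of the shut fingers; the grasp point (between the pads) lies 19 mm behind it; z points along the fingers, y is the direction in which the jaws open and shut (so a half turn about z gives the same grasp; the last joint's range is limited). The gripper opens to 85 mm and grips with 20 to 120 N. Pads are 22 mm wide; open, the fingers measure 114 mm over their backs; the gripper's body (76 mm by 85 mm) begins 54 mm behind the grasp point. The pads swing forward as they close: fully open they stand 13 mm farther back than shut.
Start: joints at [-1.117, 0.321, -0.07, 1.45, 0.023, 1.371, -0.057], TCP at [0.277, 0.588, 0.231] pointing down, gripper open.
Joint ranges: [-2.86, 2.86], [-0.3, 2.09], [-1.38, 1.24], [0.06, 2.45], [-1.56, 4.7], [0.09, 2.05], [-2.69, 2.69]. Speed limits (rad/s): [2.57, 2.57, 3.14, 3.14, 3.14, 3.14, 3.14].

### API

Orientations are given as a rotation vector (axis times angle).
In Python, from plant import sense, viewer, arm gives the robot as it stands.
- The arm moves only by the tool send_rows, never from a script. Its arguments are lists of equal length, an entry for each row: "slide": the shift along the tool's x, y, z in m, a list of three; "turn": the turn about the tool's z in degrees; "jaw": the finger opening in m, from 0 to 0.0854. In form: {"slide": [[x, y, z], ...], "turn": [turn, ...], "jaw": [jaw, ...]}. A call has 1 to 20 rows; each row is the pose to reach, as a shift and turn from the pose commanded when the call began, along the tool's axes at that moment; what a row does not reach only later rows make up. A row lasts 1/8 s, in which the tool goes at most 62.5 mm and 10.7 degrees, less where a joint would pass 70% of its speed; a pose out of reach is approached as far as the arm can. A call with a gripper value outside its range is refused whole. The fingers move at their own pace and stop on an object; "force" is the grip in N (left out, the last holds). Time passes only in rows, so rows that repeat a pose let the fingers close. It gives the time, the measured TCP pose, the force and the opening at its end, in the units of the state.
- sense(): the state, without advancing time (a new reading comes with each control period).
- viewer.grab_frame(name): name is "scene" or "top" or "wrist"; returns a dict with "frame" (400x640x3 uint8, red, green, blue), "fx", "fy", "cx", "cy" (pixels), "k1" (the pictures are not rectified: a ray, as slopes to the right and down, at radius r is drawn at 1 + k1 r^2 times it, then the intrinsics apply), "R" (3x3) and "t" (3): a world point X has camera coordinates R X + t. Camera axes: x right, y down, z forward; pixel columns grow to the right and rows downward; lengths in m; the calibration is good to about 2 mm. A picture is of the moment at which its call begins. There is no depth.
- arm.finish_job(): hands the job in, once; it reports no verdict.
Trained networks look in the newest picture that a camera, given by its name, has taken for a name from the list of things; names that differ only in an ending like _2 or _b are one class to them, and where a whole thing is asked for, a point or a joint stands for the part that bears it (a point fixed in the world has none). Each returns a list of dicts, best first, with "conf" (0 to 1); they miss things now and then, are a little off and sometimes report something else, mostly with a low value. They report only what shows in the picture. A call takes as long as a camera call.
- viewer.find_in(name, camera): "rect" ([left, top, width, height] in pixels, round what is visible of it).
- viewer.outline_of(name, camera): "mask" (400x640 bool, what is visible of it) and "rect" ([left, top, width, height] in pixels, round what is visible of it).
The state is a dict: "clock": time; "joint_positions": joint angles; "dq": joint speeds; "effort": joint torques, N m; "tool_pos": TCP position; "tcp_rot": TCP orientation; "wrist_force": force on the tool from outside, world axes, zero at the start; "ft_torque": the same for the moment, N m; "opening": finger opening in m.
Only numpy, scipy, OpenCV 4.12 (cv2) and the standard library are available. Lean on these libraries where they do the work, as an engineer would, in place of code of your own. Each camera call takes 0.05 s, during which the arm holds its last target. There are 200 camera calls.

### The job

Push the steel specimen sled along its channel to the dial gauge: with the fingertips press the spring-loaded release bar down so that the locking pin sinks, and keep it held down while you push the sled by its overhanging push bar across the pin. Push the sled fully home against the end stop and let go of the release bar, so that the pin springs up behind the sled. Only press and push: do not lift or tip the sled or ram it against the pin, keep the specimen lying on it, and leave everything else where it is.

Things in the scene. Friction and masses are not known exactly. Their poses are not given: they have to be found in the camera images.
- fixture: Gauge fixture, fixed. Dark steel base plate 170 (x) x 370 (y) x 20 mm; origin at the centre of its underside on the table, z up. The sled slides to the fixture's +y in a channel along y, centred on x = 0, on the plate's top (z = 20 mm), between two aluminium rails 8 mm tall (each covers |x| 26.5 to 36.5 mm). Closed at the +y end by the end stop.
- stop_face (a point): Fixed on the fixture at x = 0, y = 162, z = 43 mm: centre of the end stop's face, which looks to the fixture's -y. The aluminium stop is 66 mm wide and reaches up to z = 66 mm.
- gauge (a point): Centre of the black dial gauge, fixed over the channel at x = 11, y = 130, z = 150 mm of the fixture: 60 mm diameter, 22 mm thick, its stem hangs down to z = 73 mm. Its post (12 mm thick, up to z = 220 mm, on a red 40 x 45 mm foot 65 mm high) stands at x = 62, y = 130 mm.
- plunger: Spring plunger: lock pin and release bar joined as one piece that moves straight down by up to 10 mm on the fixture. Spring: about 2 N when up, 4 N fully down. The pin clears the sled's underside from 6 mm down. It springs up when let go, unless the sled covers the pin. Origin: on the pin's axis, 26 mm below the pin's top; axes as the fixture's.
- bar_top (a point): Centre of the top of the release bar, a plain aluminium bar 34 (x) x 220 (y) x 8 mm beside the channel; with the bar up it lies at x = -58, y = -65, z = 40 mm in the fixture's frame, with the bar fully down at z = 30 mm. The bar reaches 110 mm to either side of it along y, so it runs from behind the sled's start to just past the pin.
- pin_top (a point): Top of the locking pin (steel, 10 mm diameter, mid-channel at x = 0, y = 30 mm of the fixture): 6 mm above the channel floor (z = 26 mm in the fixture's frame) when up, 4 mm below the floor when the bar is fully down.
- sled: Loose steel sled, 0.8 to 1 kg, in the channel (1.5 mm play each side). Slab 50 (x) x 120 (y) x 14 mm; origin at the centre of its underside, axes as the fixture's; the nose (+y end) has an upright fence 42 mm high. At the start the nose is 12 to 30 mm short of the pin. Home against the end stop, its origin is at y = 102 mm of the fixture and its tail is 7 mm past the pin.
- push_face (a point): On the sled: centre of the part of its push bar's rear face (looks to -y) that hangs over the release bar, 55 mm above the table; at x = -58, y = -60, z = 35 mm of the sled. The push bar is 12 mm thick, 22 mm tall, at the tail, and sticks out over the near rail and the release bar to x = -75 mm, 4 mm above the raised release bar.
- specimen: White sandwich-panel specimen 42 x 94 x 14 mm lying loose on the sled between its nose fence and its push bar, 40 g; origin at the centre of its underside.
- weight: Bystander, leave alone: brass calibration weight, 32 mm diameter, 50 mm tall, standing on the fixture's base plate on the +x side of the channel; origin at the centre of its underside.
- gauge_block: Bystander, leave alone: steel block 30 x 35 x 20 mm on the base plate on the +x side of the channel; origin at the centre of its underside.
- copper_bar: Bystander, leave alone: copper bar 25 x 120 x 12 mm lying on the table in front (-x) of the fixture; origin at the centre of its underside.
- tape: Bystander, leave alone: amber tape roll lying flat, 90 mm across, 25 mm tall, beyond the fixture's -y end; origin at the centre of its underside.
- jar: Bystander, leave alone: closed jar, 56 mm diameter, 70 mm tall, beyond the fixture's +y end; origin at the centre of its underside.
- driver: Bystander, leave alone: screwdriver lying behind (+x of) the fixture; origin at the centre of its underside.
- spanner: Bystander, leave alone: open-ended wrench lying behind (+x of) the fixture; origin at the centre of its underside.

How it is judged:
By the outcome, as a careful person would: the job done as asked, in the order asked, and still so for the second after the job is handed in, with the robot touching nothing.
It also fails if it takes over 38 s, if anything falls off the work surface, if the arm or the gripper's body presses on something with over 40 N, if the wrist force passes 120 N, or if a joint passes its speed limit or range.

## Working session

There is one attempt and no reset: what is moved stays moved. The work goes in short steps, Python scripts to look and compute and a tool call to move; the robot and the scene stay as the last step left them, time stands still between calls to the robot, and variables do not carry over. Pictures are saved under pics/ and viewed, about 8 in all and at most 12, crops included, and the job is handed in when it is done.

Besides the shell and the picture viewer there is one more tool, called after "Request:" by a JSON object that holds its "api" and its "payload", one argument or row to a line. send_rows: Moves the arm, as the interface text tells. Its arguments: {"type":"object","properties":{"slide":{"type":"array","items":{"type":"array","items":{"type":"number"}}},"turn":{"type":"array","items":{"type":"number"}},"jaw":{"type":"array","items":{"type":"number"}},"force":{"type":"number"}},"required":["slide","turn","jaw"]}

```bash
mkdir -p pics; ls
python3 - <<'E'
from plant import sense, viewer, arm
import cv2
s=sense(); print(s)
for n in("scene","top"):
    f=viewer.grab_frame(n); cv2.imwrite(f"pics/{n}0.png",f["frame"][:,:,::-1]); print(n,f["fx"],f["cx"],f["cy"],f["k1"],f["R"],f["t"])
    for k in("fixture","bar_top","sled","push_face","pin_top","specimen","stop_face","plunger"):
        print(k,[(d["rect"],round(d["conf"],2)) for d in viewer.find_in(k,n)][:2])
E
```

```text
pics
{'clock': 0.0, 'joint_positions': array([-1.11690475,  0.32181933, -0.07007838,  1.45168396,  0.02263735,
        1.37079471, -0.05687296]), 'dq': array([-0.00149802, -0.00189103, -0.00167791, -0.00026808,  0.00040741,
        0.00057384, -0.00055817]), 'effort': array([ 7.39097436e-05, -4.93588936e+01, -3.82132223e-01, -3.14318848e+01,
        1.30390291e-02,  1.15645319e-02,  2.18530022e-05]), 'tool_pos': array([0.2765681 , 0.5876289 , 0.23022135]), 'tcp_rot': array([-6.85116186e-01, -3.06568611e+00,  2.98054242e-03]), 'wrist_force': array([0.19848091, 0.14519647, 0.10152934]), 'ft_torque': array([ 0.07095381, -0.04387419,  0.00936186]), 'opening': 0.08570485314185695}
scene 385.4701393607544 323.7518670550509 197.310686233952 -0.05109378980874594 [[ 0.64568517  0.76345491  0.01507513]
 [ 0.53419803 -0.43751023 -0.72333758]
 [-0.54564011  0.47510146 -0.69032998]] [-0.38486552 -0.22208826  1.34481645]
fixture []
bar_top [([229.2, 202.8, 78.6, 58.8], 0.57)]
sled [([247.9, 214.5, 61.5, 43.9], 0.67)]
push_face [([245.5, 212.8, 61.5, 49.3], 0.73), ([269.0, 222.0, 32.8, 29.0], 0.46)]
pin_top [([232.1, 201.1, 76.4, 59.7], 0.79)]
specimen [([271.1, 220.3, 30.5, 29.4], 0.73)]
stop_face [([226.6, 148.4, 134.7, 152.8], 0.88)]
plunger []
top 454.0427203340048 320.0099028445188 197.98302726971355 0.0007084641680446028 [[-0.01612266 -0.99946021 -0.0286242 ]
 [-0.98972228  0.02002079 -0.14159438]
 [ 0.14209103  0.02604713 -0.98951083]] [0.04130164 0.60139582 0.96646839]
fixture [([351.2, 193.7, 69.5, 43.6], 0.19)]
bar_top [([340.3, 218.1, 102.8, 38.7], 0.59)]
sled [([349.5, 193.7, 71.8, 41.6], 0.8)]
push_face []
pin_top [([265.5, 162.7, 177.0, 116.9], 0.73), ([339.6, 214.2, 101.1, 46.3], 0.57)]
specimen [([354.8, 196.4, 43.4, 30.3], 0.73)]
stop_face [([267.8, 164.2, 173.9, 116.0], 0.94)]
plunger []
```

Run:
```python
import cv2
for n,(x,y,w,h) in dict(scene=(190,110,200,210),top=(240,130,230,170)).items():
    i=cv2.imread(f"pics/{n}0.png")[y:y+h,x:x+w]; cv2.imwrite(f"pics/{n}0c.png",cv2.resize(i,None,fx=3 if n=="top" else 2.8,fy=3 if n=="top" else 2.8,interpolation=cv2.INTER_CUBIC))
```

```text
(no output)
```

View pics/scene0c.png

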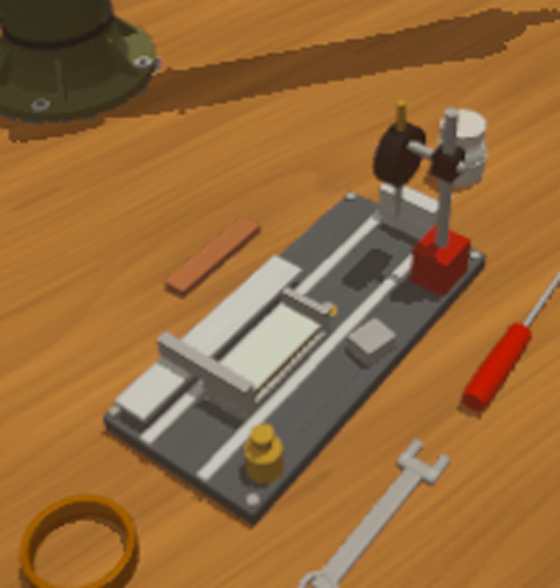

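View pics/top0c.png

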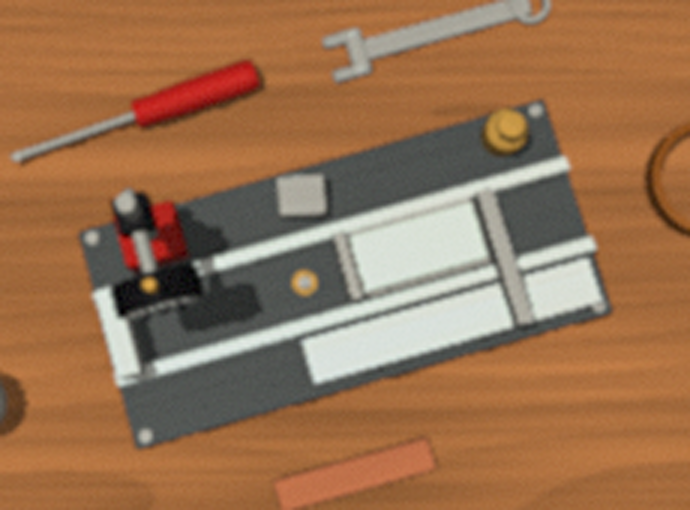

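The views are clear. The sled sits in its channel with its push bar over the release bar, the pin is at crop (305,282) and the gauge is at the +y (left) end. Next I'll fit the fixture pose from the plate corners, release bar corners and pin.

```bash
cat > h.py <<'E'
import numpy as np
from scipy.optimize import least_squares
def proj(f,X):
    c=X@np.array(f["R"]).T+f["t"]; u=c[:,:2]/c[:,2:]; u=u*(1+f["k1"]*(u**2).sum(1,keepdims=True))
    return u*[f["fx"],f["fy"]]+[f["cx"],f["cy"]]
def w(p,L):
    c,s=np.cos(p[2]),np.sin(p[2]); L=np.array(L)/1000
    return L@np.array([[c,-s,0],[s,c,0],[0,0,1]]).T+[p[0],p[1],0]
E
python3 - <<'E'
from h import *
from plant import viewer
ft=viewer.grab_frame("top"); fs=viewer.grab_frame("scene")
L=[[85,185,20],[85,-185,20],[-85,-185,20],[-85,185,20],[-41,45,40],[-75,45,40],[0,30,26]]
P=np.array([[80,232],[543,100],[610,312],[138,447],[303,345],[314,383],[305,282]])/3+[240,130]
Ls=[[85,185,20],[85,-185,20],[-85,-185,20],[-85,185,20],[-41,45,40]]
Ps=np.array([[485,258],[254,522],[106,425],[350,194],[302,262]])/2.8+[190,110]
def r(p): return np.r_[(proj(ft,w(p,L))-P).ravel(),(proj(fs,w(p,Ls))-Ps).ravel()]
q=least_squares(r,[.6,0,.28],loss="soft_l1"); p=q.x; print(p,np.degrees(p[2])); print(r(p).reshape(-1,2).round(1))
# sled: push bar top rear corner (-75, y, 62/66)
for s in(-60,-55,-50,-45,-42): 
    print(s,((proj(ft,w(p,[[-75,s-60,66],[-75,s-48,66],[-25,s+60,62],[25,s+60,62]]))-[240,130])*3).round().tolist())
for s in(-120,-42,27): print(w(p,[[-58,s,40]]).round(4))
E
```

```text
[ 0.55343269 -0.04588445  0.2644813 ] 15.153662115516507
[[-0.9 -0.3]
 [ 0.4 -1.3]
 [ 1.5 -0.5]
 [-0.4  0.9]
 [-0.4 -2.2]
 [ 0.3  0.1]
 [ 0.1 -0.4]
 [ 0.6 -1.5]
 [-0.4 -2.3]
 [-2.  -3. ]
 [-0.3 -1.7]
 [-0.2  2.3]]
-60 [[538.0, 318.0], [522.0, 323.0], [356.0, 298.0], [336.0, 232.0]]
-55 [[532.0, 320.0], [516.0, 325.0], [349.0, 300.0], [329.0, 234.0]]
-50 [[525.0, 322.0], [509.0, 327.0], [343.0, 302.0], [323.0, 236.0]]
-45 [[518.0, 324.0], [502.0, 329.0], [336.0, 304.0], [316.0, 238.0]]
-42 [[514.0, 325.0], [498.0, 330.0], [332.0, 305.0], [312.0, 239.0]]
[[ 0.5288 -0.1769  0.04  ]]
[[ 0.5084 -0.1016  0.04  ]]
[[ 0.4904 -0.035   0.04  ]]
```

```bash
cat >> h.py <<'E'
from scipy.spatial.transform import Rotation as Ro
def go(p,loc,s):
    "tool-frame shift and turn to bring TCP to fixture point loc (mm) with tool y along fixture x"
    R=Ro.from_rotvec(s["tcp_rot"]).as_matrix(); d=R.T@(w(p,[loc])[0]-s["tool_pos"])
    fx=R.T@[np.cos(p[2]),np.sin(p[2]),0]; a=np.degrees(np.arctan2(-fx[0],fx[1]))
    return d.round(4).tolist(), round((a+90)%180-90,1), (R.T@np.array([-np.sin(p[2]),np.cos(p[2]),0])).round(4)
E
python3 - <<'E'
from h import *
from plant import sense
s=sense(); print(go([.5534,-.0459,.2645],[-58,-146,231],s), s["tool_pos"])
E
```

```text
([-0.5706, -0.6048, 0.0003], np.float64(49.6), array([0.6475, 0.7621, 0.    ])) [0.27676933 0.58815339 0.23134942]
```

Request:
{"api": "send_rows", "payload": {
  "slide": [
    [-0.57,-0.605,0],
    [-0.57,-0.605,0],
    [-0.57,-0.605,0],
    [-0.57,-0.605,0],
    [-0.57,-0.605,0],
    [-0.57,-0.605,0],
    [-0.57,-0.605,0],
    [-0.57,-0.605,0],
    [-0.57,-0.605,0],
    [-0.57,-0.605,0],
    [-0.57,-0.605,0],
    [-0.57,-0.605,0],
    [-0.57,-0.605,0],
    [-0.57,-0.605,0],
    [-0.57,-0.605,0],
    [-0.57,-0.605,0],
    [-0.57,-0.605,0.0],
    [-0.57,-0.605,0.0]
  ],
  "turn": [0,0,0,0,0,0,0,10,20,30,40,49.6,49.6,49.6,49.6,49.6,49.6,49.6],
  "jaw": [0.085,0.085,0.06,0.03,0,0,0,0,0,0,0,0,0,0,0,0,0,0],
  "force": 60
}}

```text
clock: 3.25
tool_pos: [0.5351, -0.2008, 0.2315]
tcp_rot: [-1.906, -2.497, -0.001]
wrist_force: [0.3, 0.2, -0.4]
opening: -0.0003
```

Run:
```python
from h import *
from plant import sense,viewer
import cv2
s=sense(); p=[.5534,-.0459,.2645]; print(s["clock"],s["tool_pos"],s["opening"],s["wrist_force"],go(p,[-58,-146,80],s))
f=viewer.grab_frame("wrist"); i=f["frame"][:,:,::-1].copy()
for x in w(p,[[-75,-175,40],[-41,-175,40],[-75,45,40],[-41,45,40],[-85,-185,20],[85,-185,20],[-75,-117,66],[-75,-105,66],[-26.5,-185,28]]):
    u=proj(f,x[None])[0]; print(u.round(1)); 
    if abs(u).max()<2000: cv2.drawMarker(i,tuple(int(a) for a in u),(0,0,255),0,10,1)
cv2.imwrite("pics/w1.png",i)
```

```text
3.25 [ 0.53506864 -0.2008114   0.23149276] -0.00029074127800040293 [ 0.28224434  0.1582666  -0.40785653] ([-0.0013, 0.0001, 0.1515], np.float64(0.2), array([1.0e+00, 2.6e-03, 5.0e-04]))
[307.  204.4]
[336.6 204.5]
[305.1 -11.1]
[339.9 -11. ]
[299.6 207.6]
[437.8 207.9]
[305.2 156.9]
[305.1 145. ]
[348.1 209.7]
```

View pics/w1.png

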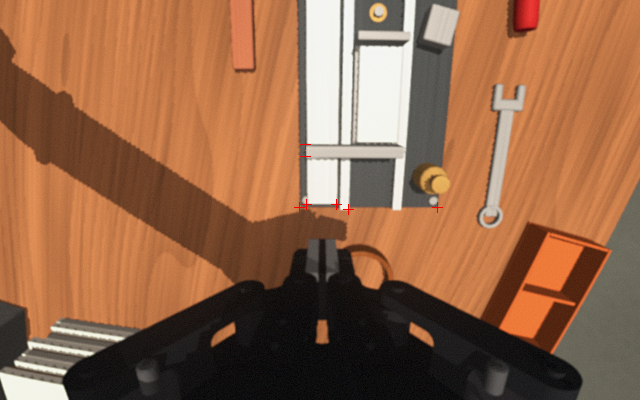

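The wrist view agrees with the fit: the red markers land on the plate edge, the release bar end and the push bar's rear corner near (305,157). The release bar is clear below the fingers, so I'll descend and press.

Request:
{"api": "send_rows", "payload": {
  "slide": [
    [0,0,0.05],
    [0,0,0.1],
    [0,0,0.145],
    [0,0,0.17],
    [0,0,0.18],
    [0,0,0.185],
    [0,0,0.189],
    [0,0,0.193],
    [0,0,0.197],
    [0,0,0.2],
    [0,0,0.2],
    [0,0,0.2],
    [0,0,0.2]
  ],
  "turn": [0,0,0,0,0,0,0,0,0,0,0,0,0],
  "jaw": [0,0,0,0,0,0,0,0,0,0,0,0,0]
}}

```text
clock: 4.92
tool_pos: [0.5358, -0.2021, 0.0318]
tcp_rot: [1.907, 2.495, 0.001]
wrist_force: [3.0, -0.7, 4.5]
opening: -0.0001
```

Run:
```python
from h import *
from plant import sense,viewer
import cv2
s=sense(); p=[.5534,-.0459,.268]; print(s["clock"],s["tool_pos"],s["wrist_force"],go(p,[-58,27,31],s))
a=[]
f=viewer.grab_frame("wrist"); i=f["frame"][:,:,::-1]; a.append(cv2.resize(i[:340,160:560],(400,340)))
f=viewer.grab_frame("scene"); i=f["frame"][:,:,::-1]; a.append(cv2.resize(i[130:300,190:390],(400,340),interpolation=2))
cv2.imwrite("pics/w2.png",np.hstack(a))
```

```text
4.925 [ 0.53575049 -0.20212164  0.03175985] [ 2.9744456  -0.68999586  4.46012303] ([0.173, -0.0001, 0.0006], np.float64(-0.1), array([ 1.0e+00, -2.6e-03, -8.0e-04]))
```

View pics/w2.png

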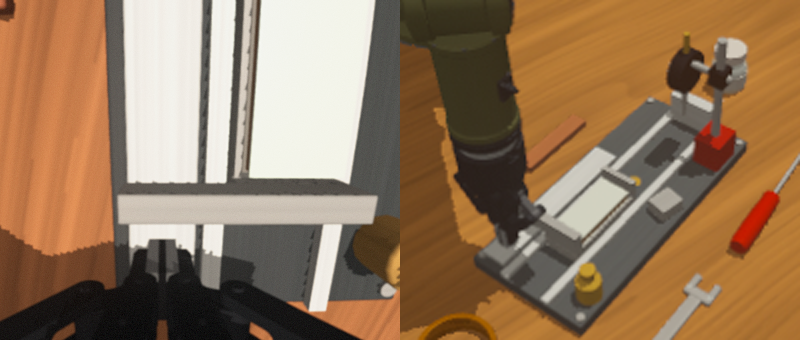

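The bar is down at 31.8 mm with about 4.5 N on the wrist, and the fingers stand behind the push bar. I'll push slowly.

Request:
{"api": "send_rows", "payload": {
  "slide": [
    [0.006,0,0],
    [0.01,0,0],
    [0.013,0,0],
    [0.016,0,0],
    [0.019,0,0],
    [0.022,0,0],
    [0.025,0,0],
    [0.029,0,0],
    [0.033,0,0],
    [0.037,0,0],
    [0.041,0,0],
    [0.046,0,0],
    [0.051,0,0],
    [0.056,0,0],
    [0.061,0,0],
    [0.066,0,0],
    [0.071,0,0],
    [0.075,0,0],
    [0.078,0,0],
    [0.08,0,0]
  ],
  "turn": [0,0,0,0,0,0,0,0,0,0,0,0,0,0,0,0,0,0,0,0],
  "jaw": [0,0,0,0,0,0,0,0,0,0,0,0,0,0,0,0,0,0,0,0]
}}

```text
clock: 7.52
tool_pos: [0.5149, -0.1347, 0.0327]
tcp_rot: [1.908, 2.481, -0.011]
wrist_force: [2.1, -22.8, 3.0]
opening: 0.0
```

Run:
```python
from h import *
from plant import sense,viewer
import cv2
s=sense(); p=[.5534,-.0459,.268]; print(s["clock"],s["tool_pos"],s["wrist_force"],go(p,[-58,31,31.5],s))
a=[]
f=viewer.grab_frame("wrist"); i=f["frame"][:,:,::-1]; a.append(cv2.resize(i[:340,160:560],(400,340)))
f=viewer.grab_frame("scene"); i=f["frame"][:,:,::-1]; a.append(cv2.resize(i[130:300,190:390],(400,340),interpolation=2))
cv2.imwrite("pics/w3.png",np.hstack(a))
```

```text
7.525 [ 0.51488635 -0.13469107  0.03266065] [  2.07898984 -22.76772154   2.9693429 ] ([0.1064, 0.0018, -0.0002], np.float64(-0.5), array([ 0.9999, -0.0082, -0.0131]))
```

View pics/w3.png

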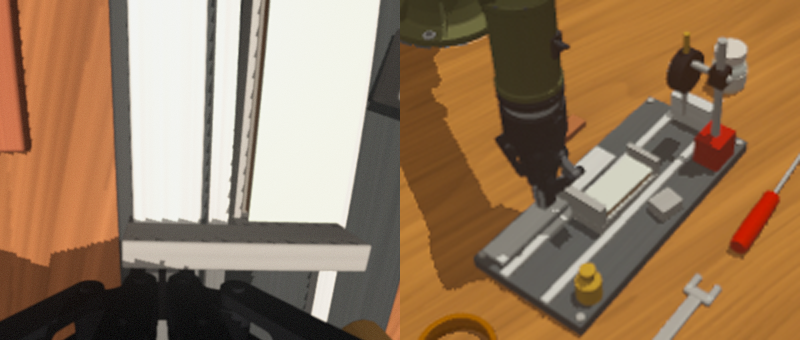

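The nose is past the pin, with the sled about 50 mm along. The 23 N push is higher than I expected, so I'll take a short step to see whether the sled moves freely.

Request:
{"api": "send_rows", "payload": {
  "slide": [
    [0.002,0,0.0005],
    [0.004,0,0.0005],
    [0.006,0,0.0005]
  ],
  "turn": [0,0,0],
  "jaw": [0,0,0]
}}

```text
clock: 8.0
tool_pos: [0.5136, -0.13, 0.0324]
tcp_rot: [1.908, 2.48, -0.011]
wrist_force: [2.1, -24.3, 3.1]
opening: 0.0004
```

Run:
```python
from h import *
from plant import sense,viewer
import cv2
s=sense(); p=[.5534,-.0459,.268]; print(s["clock"],s["tool_pos"],s["wrist_force"],s["ft_torque"],go(p,[-58,31,31.5],s))
f=viewer.grab_frame("scene"); i=f["frame"][:,:,::-1]; a=cv2.resize(i[175:265,230:350],(720,540),interpolation=2)
cv2.imwrite("pics/w4.png",a)
```

```text
8.0 [ 0.51363842 -0.12998028  0.0323793 ] [  2.09378009 -24.27037293   3.1324659 ] [-4.915592   -0.52708252 -0.05158802] ([0.1016, 0.0017, -0.0006], np.float64(-0.5), array([ 0.9999, -0.0088, -0.0145]))
```

View pics/w4.png

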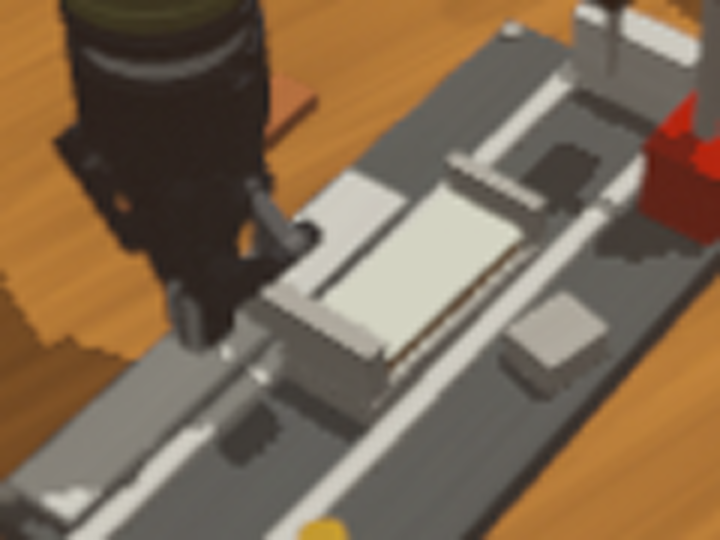

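The sled moves at a steady force, lies flat, and the specimen is in place. Continuing.

Request:
{"api": "send_rows", "payload": {
  "slide": [
    [0.004,0,0.0005],
    [0.008,0,0.0005],
    [0.012,0,0.0005],
    [0.017,0,0.0005],
    [0.022,0,0.0005],
    [0.027,0,0.0005],
    [0.032,0,0.0005],
    [0.037,0,0.0005],
    [0.042,0,0.0005],
    [0.047,0,0.0005],
    [0.052,0,0.0005],
    [0.057,0,0.0005],
    [0.062,0,0.0005],
    [0.067,0,0.0005],
    [0.071,0,0.0005],
    [0.075,0,0.0005],
    [0.079,0,0.0005],
    [0.082,0,0.0005],
    [0.084,0,0.0005],
    [0.086,0,0.0005]
  ],
  "turn": [0,0,0,0,0,0,0,0,0,0,0,0,0,0,0,0,0,0,0,0],
  "jaw": [0,0,0,0,0,0,0,0,0,0,0,0,0,0,0,0,0,0,0,0]
}}

```text
clock: 10.55
tool_pos: [0.4912, -0.0468, 0.0314]
tcp_rot: [1.909, 2.481, -0.011]
wrist_force: [2.1, -26.0, 5.8]
opening: -0.0003
```

Run:
```python
from h import *
from plant import sense,viewer
import cv2
s=sense(); p=[.5534,-.0459,.268]; print(s["clock"],s["tool_pos"],s["wrist_force"],s["ft_torque"],go(p,[-58,31,31.5],s))
f=viewer.grab_frame("scene"); i=f["frame"][:,:,::-1]; a=cv2.resize(i[160:250,250:370],(720,540),interpolation=2)
cv2.imwrite("pics/w5.png",a)
```

```text
10.55 [ 0.49124949 -0.04677075  0.03137639] [  2.10793275 -25.95767957   5.76947625] [-5.22321635 -0.60644322 -0.06907267] ([0.0154, 0.002, -0.0003], np.float64(-0.5), array([ 0.9999, -0.0087, -0.0129]))
```

View pics/w5.png

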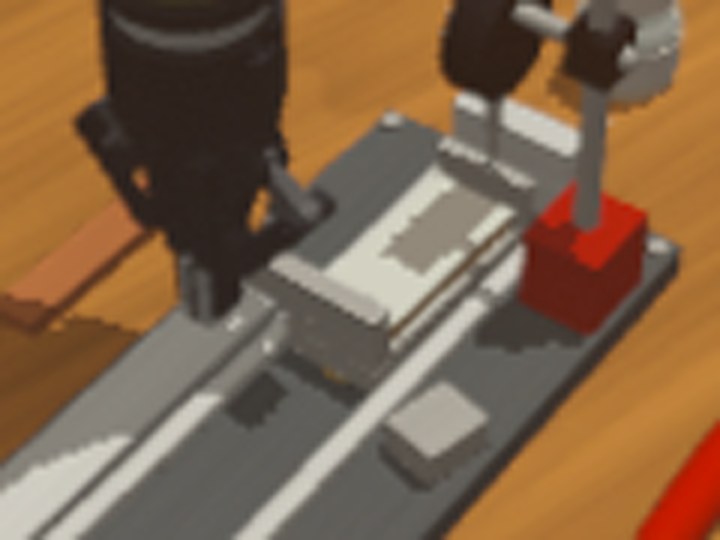

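About 15 mm is left to the stop, and the pin is just showing at the tail near (335,375). I'll cover it in slow steps.

Request:
{"api": "send_rows", "payload": {
  "slide": [
    [0.003,0,0],
    [0.006,0,0],
    [0.009,0,0],
    [0.011,0,0],
    [0.013,0,0]
  ],
  "turn": [0,0,0,0,0],
  "jaw": [0,0,0,0,0]
}}

```text
clock: 11.22
tool_pos: [0.4879, -0.0344, 0.0314]
tcp_rot: [1.909, 2.481, -0.012]
wrist_force: [3.2, -27.0, 7.0]
opening: -0.0001
```

Request:
{"api": "send_rows", "payload": {
  "slide": [
    [0.001,0,0],
    [0.002,0,0]
  ],
  "turn": [0,0],
  "jaw": [0,0]
}}

```text
clock: 11.48
tool_pos: [0.4874, -0.0325, 0.0314]
tcp_rot: [1.909, 2.481, -0.012]
wrist_force: [2.7, -27.3, 6.1]
opening: 0.0002
```

Request:
{"api": "send_rows", "payload": {
  "slide": [
    [0.001,0,0],
    [0.002,0,0]
  ],
  "turn": [0,0],
  "jaw": [0,0]
}}

```text
clock: 11.72
tool_pos: [0.4869, -0.0306, 0.0313]
tcp_rot: [1.909, 2.481, -0.012]
wrist_force: [3.2, -26.8, 7.3]
opening: -0.0003
```

Request:
{"api": "send_rows", "payload": {
  "slide": [
    [0.001,0,0],
    [0.002,0,0]
  ],
  "turn": [0,0],
  "jaw": [0,0]
}}

```text
clock: 11.98
tool_pos: [0.4866, -0.0295, 0.0314]
tcp_rot: [1.909, 2.48, -0.013]
wrist_force: [4.6, -29.8, 6.4]
opening: -0.0002
```

Request:
{"api": "send_rows", "payload": {
  "slide": [
    [0.001,0,0],
    [0.002,0,0]
  ],
  "turn": [0,0],
  "jaw": [0,0]
}}

```text
clock: 12.22
tool_pos: [0.4866, -0.0295, 0.0315]
tcp_rot: [1.909, 2.477, -0.014]
wrist_force: [5.8, -35.6, 4.0]
opening: 0.0
```

Run:
```python
from h import *
from plant import sense,viewer
import cv2
s=sense(); p=[.5534,-.0459,.268]; print(s["clock"],s["tool_pos"],s["wrist_force"],go(p,[-58,31,31.5],s))
f=viewer.grab_frame("scene"); i=f["frame"][:,:,::-1]; a=cv2.resize(i[160:250,250:370],(720,540),interpolation=2)
cv2.imwrite("pics/w6.png",a)
```

```text
12.225 [ 0.4866073  -0.0295184   0.03145466] [  5.79168527 -35.61320837   4.04672963] ([-0.0025, 0.0021, -0.0], np.float64(-0.6), array([ 0.9998, -0.0101, -0.0167]))
```

View pics/w6.png

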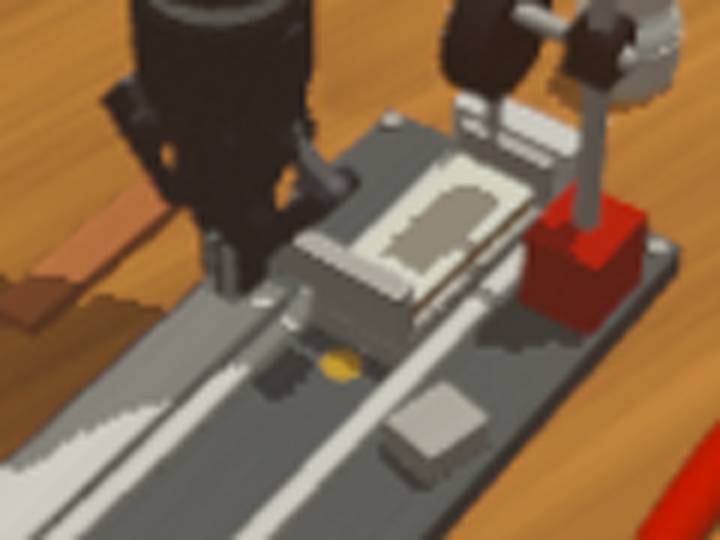

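The sled is home: the tool has stalled, the force rose to 36 N and the pin is exposed behind the tail at (340,365). Next I'll back off horizontally, then raise the fingers straight up.

Request:
{"api": "send_rows", "payload": {
  "slide": [
    [-0.004,0,0],
    [-0.008,0,0],
    [-0.012,0,0],
    [-0.016,0,0],
    [-0.02,0,0],
    [-0.022,0,0],
    [-0.022,0,0],
    [-0.022,0,-0.004],
    [-0.022,0,-0.008],
    [-0.022,0,-0.012],
    [-0.022,0,-0.02],
    [-0.022,0,-0.04],
    [-0.022,0,-0.07],
    [-0.04,0,-0.11],
    [-0.08,0,-0.15],
    [-0.13,0,-0.17],
    [-0.18,0,-0.18],
    [-0.18,0,-0.18],
    [-0.18,0,-0.18]
  ],
  "turn": [0,0,0,0,0,0,0,0,0,0,0,0,0,0,0,0,0,0,0],
  "jaw": [0,0,0,0,0,0,0,0,0,0,0,0,0,0,0,0,0,0,0]
}}

```text
clock: 14.65
tool_pos: [0.5311, -0.1892, 0.2099]
tcp_rot: [-1.908, -2.494, 0.0]
wrist_force: [1.2, 0.1, -0.5]
opening: -0.0001
```

Run:
```python
from h import *
from plant import sense,viewer
import cv2
s=sense(); p=[.5534,-.0459,.268]; print(s["clock"],s["tool_pos"],s["wrist_force"])
a=[]
f=viewer.grab_frame("top"); i=f["frame"][:,:,::-1]; a.append(cv2.resize(i[150:290,250:450],(400,280),interpolation=2))
f=viewer.grab_frame("scene"); i=f["frame"][:,:,::-1]; a.append(cv2.resize(i[160:244,250:370],(400,280),interpolation=2))
f=viewer.grab_frame("wrist"); i=f["frame"][:,:,::-1]; a.append(cv2.resize(i[:160,200:520],(560,280),interpolation=2))
cv2.imwrite("pics/w7.png",np.vstack([np.hstack(a[:2]),np.pad(a[2],((0,0),(0,240),(0,0)))]))
```

```text
14.65 [ 0.53108852 -0.18919848  0.2099466 ] [ 1.1554572   0.13184251 -0.51853978]
```

View pics/w7.png

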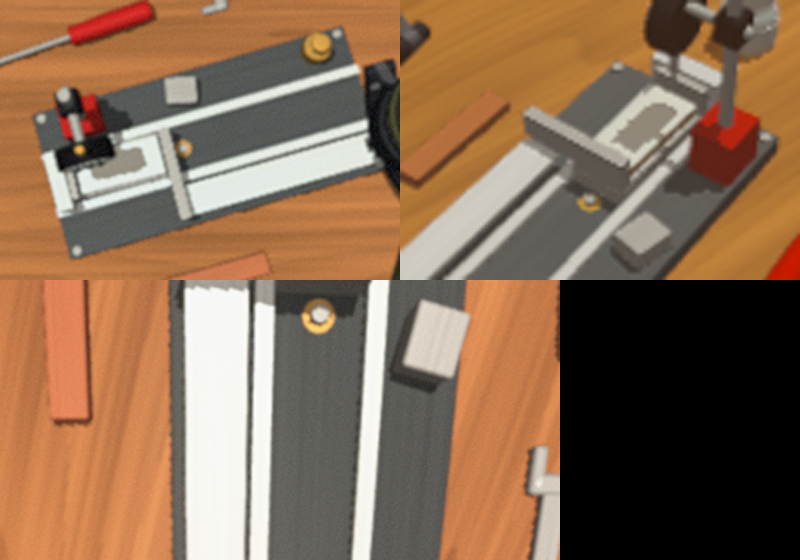

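The pin is up behind the tail and the robot is clear. One numeric check of the home position before handing in.

Run:
```python
from h import *
from plant import viewer
import cv2
a=[];p=[.5534,-.0459,.268]
for n,(x,y,W,H) in dict(scene=(285,165,80,85),top=(255,200,110,70)).items():
    f=viewer.grab_frame(n); k=400/W; i=cv2.resize(f["frame"][y:y+H,x:x+W,::-1],None,fx=k,fy=k,interpolation=2)
    for s,c in((102,(0,0,255)),(97,(255,0,0))):
        for u in proj(f,w(p,[[-75,s-60,66],[-75,s-48,66],[25,s-60,66],[-20,s+60,62],[20,s+60,62]])): cv2.drawMarker(i,tuple(int(v) for v in (u+.5-[x,y])*k),c,0,9,1)
    for u in proj(f,w(p,[[-33,162,66],[33,162,66],[0,30,26]])): cv2.drawMarker(i,tuple(int(v) for v in (u+.5-[x,y])*k),(0,255,0),1,9,1)
    a.append(np.pad(i,((0,430-i.shape[0]),(0,0),(0,0))))
cv2.imwrite("pics/w8.png",np.hstack(a))
```

```text
(no output)
```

View pics/w8.png

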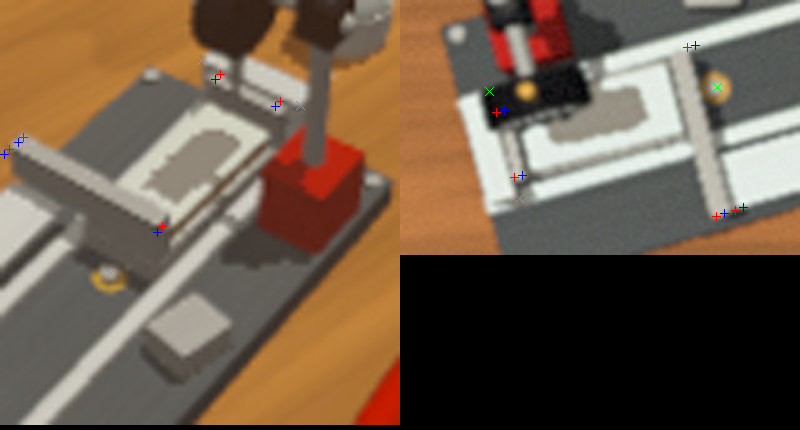

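Run:
```python
from plant import viewer
import cv2,numpy as np
a=[]
for n,(x,y) in dict(scene=(318,168),top=(263,212)).items():
    f=viewer.grab_frame(n); a.append(cv2.resize(f["frame"][y:y+50,x:x+40,::-1],(400,500),interpolation=cv2.INTER_CUBIC))
cv2.imwrite("pics/w9.png",np.hstack(a))
```

```text
(no output)
```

View pics/w9.png

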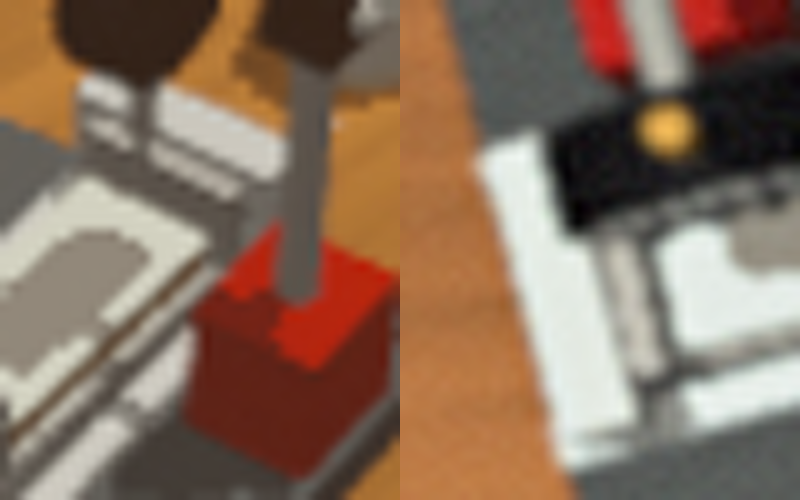

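The fence top lies right against the stop. The thin dark line between them is the 4 mm height step.

```bash
python3 -c "
from plant import arm,sense
print(arm.finish_job(),sense()['clock'])"
```

```text
the job is handed in; nothing more can be done
the job is handed in; nothing more can be done
```

I pushed the sled home against the end stop with the release bar held down, then let the bar go, and the pin sprang up behind the sled. The job was handed in at about 15 s of the 38 s allowed, with the arm clear of everything.

- **Pressing:** The shut fingertips held the bar 7 to 9 mm down for the whole push, and the pin clears the sled from 6 mm.
- **Pushing:** I pushed in slow steps at a steady 23 to 27 N. That is more than I expected, probably because the off-centre push bar makes the sled bind in the channel. The sled stayed flat throughout.
- **Home position:** At the end the tool stopped moving and the force rose to 36 N. I then backed the fingers off and raised them straight up.
- **Last pictures:** They show the fence against the stop, the pin up behind the tail, the specimen still on the sled, and nothing disturbed among the bystanders in view.
- **Disagreement:** My fitted home position differed from the tool stop by about 2.5 mm. In the top view, the fence edge lay up to about 7 mm farther towards the stop than the fit predicted, while the push bar matched. I put this down to fixture-pose error and shadow, and relied on the stall and the close-up of the fence against the stop.

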